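Nudge the fixing plate home on the plinth's pins

TASK

The aluminium fixing plate has been left riding crooked on top of the two steel pins of the sandstone slab. Nudge it sideways with your fingertips, using the stone upstand as a stop, until both its holes drop over the two pins and it lies flat on the stone. Only push it: do not lift it or stand it up, and leave the tools and stone bits around it where they are.

Things in the scene. Friction and masses are not known exactly. Their poses are not given: they have to be found in the camera images.
- slab: Fixed sandstone slab, 190 mm (its x) by 340 mm (its y), 40 mm thick; origin at the centre of its underside on the bench, z up; place and yaw vary. Along its +x edge, away from the robot, a stone upstand 30 mm wide rises 28 mm above the top face, its inner face at slab x = +65 mm. A thin dark line across the upstand's top marks the y of each pin.
- pin0 (a point): Centre of the tip of the right-hand (-y) fixed steel pin, at slab (29.5, -40, 50) mm. Pins: 10 mm diameter, tapered tips (flat about 3 mm wide), 10 mm tall above the slab's top face; hidden under the plate at the start.
- pin1 (a point): Centre of the tip of the left-hand (+y) pin, at slab (29.5, +40, 50) mm; same pin.
- seat (a point): Point on the slab's top face at slab (9.5, 0, 40) mm, with the slab's axes: where the plate's origin lies when the plate is home. If one corner of the plate meets the upstand first it can bind; pushing low on its edge, nearer the end that lags, squares it up.
- plate: Loose flat aluminium plate, 110 mm (its x) by 180 mm (its y), 8 mm thick, about 0.4 kg; origin at the centre of its underside, z up. Starts riding on the pins, +x side raised (tilt 6 to 8 degrees), its -x long edge down on the slab; 14 to 26 mm short of home in slab x, 18 to 32 mm off to either side in slab y, up to 7 degrees askew. Slides under about 5 to 10 N.
- hole0 (a point): Centre of the plate's right-hand (-y) through hole, on the underside, at plate (+20, -40, 0) mm; 14 mm diameter. Against the upstand the holes are at the pins' x to within 1 mm; slid along it, the plate falls about 10 mm at its raised side when the holes meet the pins, and the pins' tips then show 2 mm above its top face.
- hole1 (a point): Centre of the plate's left-hand (+y) through hole, on the underside, at plate (+20, +40, 0) mm; 14 mm diameter.
- dowel: Bystander: spare steel dowel, 16 mm diameter, 40 mm tall, standing on the slab near one end (-y), beside the upstand; origin at the centre of its foot.
- chip: Bystander: sandstone chip, about 34 x 22 x 25 mm, on the slab near the other end (+y), beside the upstand; origin at the centre of its underside.
- mallet: Bystander: round wooden carver's mallet standing on its head on the bench, 92 mm diameter, 190 mm tall with the handle up; origin at the centre of its foot.
- float: Bystander: wooden hand float lying on the bench, 90 x 220 mm, 87 mm high over its handle; origin at the centre of its underside.
- chisel: Bystander: flat chisel with a wooden handle, lying on the bench beyond the slab, 250 mm long, 26 mm thick; origin under its middle, on the bench.
- gouge: Bystander: narrower chisel with a blue plastic handle, lying on the bench beyond the slab, 250 mm long; origin under its middle, on the bench.
- brush: Bystander: hand brush lying on the bench near the slab's left (+y) end, on the robot's side; origin under its middle, on the bench.
Mind the look-alikes: they are no part of the job. There is more than one size of the plate; the job needs the middle-sized.

How it is judged (in metres and radians):
At the end, for the whole second after the job is handed in: The plate lies flat on the slab (tilt under 0.03 rad, underside within 2 mm of the stone) with both holes over the pins (origin within 4 mm of the seat point, long side within 0.08 rad of the slab's) and is at rest (horizontal distance between plate and seat below 0.004 m and angle between the y axis of plate and the y axis of slab, either way round below 0.08 rad and z of plate in the frame of seat below 0.002 m and angle between plate's own z axis and vertical below 0.03 rad and linear speed of plate below 0.01 m/s); the robot touches nothing.
It fails at once if the plate is lifted off (underside centre more than 22 mm above the slab's top face) (z of plate in the frame of seat above 0.022 m).
It fails at once if the plate is tipped up (more than 0.3 rad) (angle between plate's own z axis and vertical above 0.3 rad).
It fails at once if a tool or stone bit around the plate is moved by more than 15 mm (distance of any of dowel, chip, mallet, float, chisel, gouge, brush from where it was at the start of the episode above 0.015 m).
It also fails if it takes over 64 s, if anything falls off the work surface, if the arm or the gripper's body presses on something with over 40 N, if the wrist force passes 120 N, or if a joint passes its speed limit or range.

ROBOT

A 7-joint arm with a two-finger parallel gripper is mounted at the origin on the work surface. World frame = base frame: x ahead of the robot, y to its left, z up, the work surface at z = 0. Lengths are in mm, angles in rad, forces in N, time in s.
With the tool pointing down it reaches from about 400 to 875 mm from the base axis. Payload 4.4 kg.
Tool frame: the origin (TCP) lies on the centre line of the jaws, within the pads' length; the fingertips stand 19 mm ahead of it and the grasp point (between the pads) is the TCP (bot.tip_reach is the distance from the TCP to the fingertips, in mm); z points along the fingers, y is the line along which they close (so a half turn about z gives the same grasp; the last joint's range is limited). The gripper opens to 85 mm and grips with 20 to 120 N. Pads are 22 mm wide; open, the fingers measure 114 mm over their backs; the gripper's body (76 mm by 85 mm) begins 54 mm behind the grasp point. The pads swing forward as they close: fully open they stand 13 mm farther back than shut.
Start: joints at [1.233, 0.628, 0.038, 1.517, -0.027, 0.996, -0.02], TCP at [174.531, -626.145, 217.213] pointing down, gripper open.
Joint ranges: [-3.06, 3.06], [-0.37, 2.12], [-1.25, 1.32], [0.18, 2.47], [-1.1, 4.24], [0.23, 1.98], [-2.94, 2.94]. Speed limits (rad/s): [2.57, 2.57, 3.14, 3.14, 3.14, 3.14, 3.14].

INTERFACE

Orientations are given as a unit quaternion [w, x, y, z].
In Python, from workcell import bot gives the robot as it stands.
- The arm moves only by the tool drive_tool, never from a script. Its argument "targets" is one flat list of numbers, 7 for each row, row after row: the shift along the tool's x, y, z in mm, then the turn, a rotation vector about the tool's x, y, z in rad, then the finger opening in mm, from 0 to 85.4. A call has exactly 10 rows; each row shifts and turns the commanded pose from where the row before left it, along the tool's axes as they then stand; what a row does not reach is not made up. A row lasts 1/10 s, in which the tool goes at most 50 mm and 8.59 degrees, less where a joint would pass 70% of its speed; a pose out of reach is approached as far as the arm can. A call is refused whole if a number of a shift passes 50 or a number of a turn 0.15, either way. A call with a gripper value outside its range is refused whole. The fingers move at their own pace and stop on an object; the grip force is fixed at half the most. Time passes only in rows, so rows that do not move let the fingers close, or fill a call up. It gives the time, the measured TCP pose, the force, the opening and the grip force at its end, in the units of the state.
- bot.sense(): the state, without advancing time (a new reading comes with each control period).
- bot.camera(name): name is "scene" or "side" or "wrist"; returns a dict with "frame" (384x512x3 uint8, red, green, blue), "range_z" (384x512 float32, mm along the optical axis (not along the pixel's ray), 0 where there is no reading), "K" (3x3 intrinsics, pixels), "rvec" (rotation vector, rad) and "tvec" (3), from world to camera coordinates, as OpenCV has them. Camera axes: x right, y down, z forward; pixel columns grow to the right and rows downward; lengths in mm; the calibration is good to about 2 mm. The wrist camera is an equidistant fisheye: a pixel r from the principal point sees the ray r / f radians off the axis. A picture is of the moment at which its call begins.
- bot.sign_off(): hands the job in; it is judged then, once.
The state is a dict: "time_s": time; "joints": joint angles; "dq": joint speeds; "effort": joint torques, N m; "ee_pos": TCP position; "eef_rot": TCP orientation; "force": force on the tool from outside, world axes, zero at the start; "torque": the same for the moment, N m; "gripper_width": opening from 0.0 (shut) to 1.0 (fully open); "finger_force": force on a finger pad.
Only numpy, scipy, OpenCV 4.12 (cv2) and the standard library are available. Lean on these libraries where they do the work, as an engineer would, in place of code of your own. Each camera call takes 0.05 s, during which the arm holds its last target. There are 200 camera calls.

## Working session

There is one attempt and no reset: what is moved stays moved. The work goes in short steps, Python scripts to look and compute and a tool call to move; the robot and the scene stay as the last step left them, time stands still between calls to the robot, and variables do not carry over. Pictures are saved under pics/ and viewed, at most 10 in all, crops included, and the job is handed in when it is done.

Besides the shell and the picture viewer there is one more tool, called after "Request:" as a command line: name --argument value ..., lists and objects as JSON in quotes. drive_tool: Moves the arm, as the interface text tells. Its arguments: {"type":"object","properties":{"targets":{"type":"array"}},"required":["targets"]}

```bash
mkdir -p pics; cat > h.py <<'E'
import numpy as np, cv2
from workcell import bot
def world(c):
    "world xyz map from depth (pinhole)"
    R,_=cv2.Rodrigues(np.array(c["rvec"],float)); K=np.array(c["K"]); z=c["range_z"]
    v,u=np.mgrid[:z.shape[0],:z.shape[1]]
    P=np.stack([(u-K[0,2])/K[0,0]*z,(v-K[1,2])/K[1,1]*z,z],-1)
    return (P-np.array(c["tvec"]).ravel())@R
def save(n,im): cv2.imwrite(f"pics/{n}.png",im[...,::-1])
E
python3 - <<'E'
from h import *
a=bot.camera("scene");b=bot.camera("side")
np.savez("c0.npz",**{k+"_"+n:np.array(c[n]) for k,c in (("scene",a),("side",b)) for n in c})
save("both",cv2.resize(np.vstack([a["frame"],b["frame"]]),(400,600)) if 0 else np.hstack([cv2.resize(a["frame"],(400,300)),cv2.resize(b["frame"],(400,300))]))
save("scene",a["frame"])
for c in(a,b):
    R,_=cv2.Rodrigues(np.array(c["rvec"],float));print(-R.T@np.array(c["tvec"]).ravel(),c["K"])
print(bot.sense())
E
```

```text
[1058.64706842 -993.87531272 1017.67839723] [[470.56728024   0.         245.74443505]
 [  0.         470.56728024 192.20268968]
 [  0.           0.           1.        ]]
[256.31613821 872.50596888 634.46794239] [[416.31448396   0.         255.7500514 ]
 [  0.         416.31448396 194.75607457]
 [  0.           0.           1.        ]]
{'time_s': 0.1, 'joints': array([ 1.23318785,  0.62923647,  0.03847593,  1.51829521, -0.0270143 ,
        0.99627084, -0.02001618]), 'dq': array([-0.00010498, -0.00279072,  0.00124116, -0.00218743,  0.00077861,
        0.00049875,  0.00056367]), 'effort': array([ 3.34811477e-03, -5.64529288e+01,  1.23090193e+00, -1.93972528e+01,
        1.14020618e-02,  5.43230184e-03, -2.25700580e-05]), 'ee_pos': array([ 174.36563356, -625.56675386,  216.38403668]), 'eef_rot': array([-8.36125291e-04,  9.90782243e-01,  1.35461551e-01, -1.25851935e-04]), 'force': array([-0.3105483 , -0.48618539, -0.10613339]), 'torque': array([-0.04210096, -0.02361103, -0.00933003]), 'finger_force': 0.0, 'gripper_width': 0.9992302315249162}
```

View pics/scene.png

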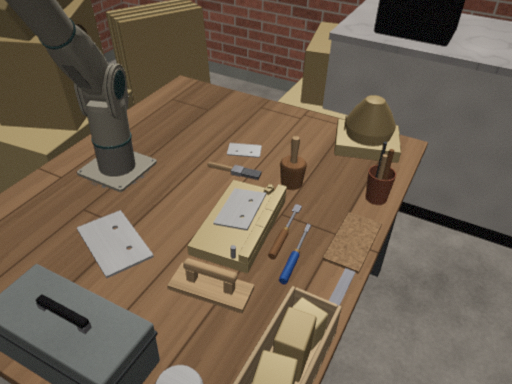

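View pics/both.png

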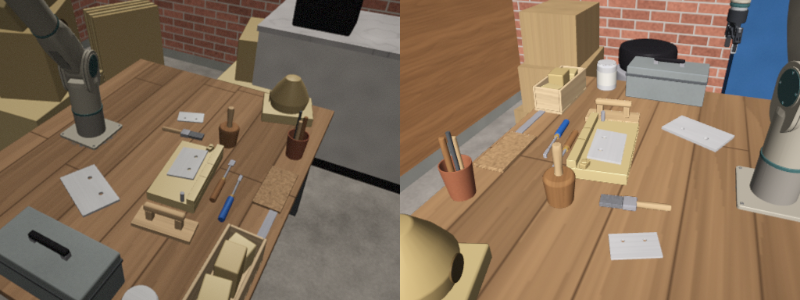

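Three similar plates in the scene view: large at (115,241) on the bench, small at (244,150) on the bench, and the middle-sized at (240,208), which is tilted on the slab. The last one fits the description. Next I confirm it in a crop and measure it.

```bash
cat > m.py <<'E'
from h import *
d=np.load("c0.npz")
for k in("scene","side"):
    c={n:d[k+"_"+n] for n in("frame","range_z","K","rvec","tvec")}
    P=world(c); f=c["frame"].astype(int); z=P[...,2]; ok=(c["range_z"]>0)&(P[...,0]>300)&(P[...,0]<900)&(abs(P[...,1])<500)
    sat=f.max(-1)-f.min(-1)
    up=ok&(z>62)&(z<74)&(sat>25); top=ok&(z>33)&(z<46)&(sat>25); pl=ok&(z>34)&(z<68)&(sat<25)&(f.max(-1)>110)
    for n,m in(("up",up),("top",top),("plate",pl)):
        cnt,lab,st,_=cv2.connectedComponentsWithStats(m.astype(np.uint8)); 
        i=1+np.argmax(st[1:,4]); q=P[lab==i]; 
        r=cv2.minAreaRect(q[:,:2].astype(np.float32))
        print(k,n,len(q),"med z",np.median(q[:,2]).round(1),"rect",np.round(r[0],1),np.round(r[1],1),round(r[2],2),"corners",cv2.boxPoints(r).round(0).tolist(), "px",st[i][:4])
        if n=="plate":
            A=np.c_[q[:,:2],np.ones(len(q))];s=np.linalg.lstsq(A,q[:,2],rcond=None)[0];print("plane",s[:2].round(4),"tilt deg",np.degrees(np.arctan(np.hypot(*s[:2]))).round(2),"res",np.std(A@s-q[:,2]).round(2))
    x,y,w,h=(185,170,115,105) if k=="scene" else (355,130,110,110)
    save("crop_"+k,cv2.resize(c["frame"][y:y+h,x:x+w],None,fx=5,fy=5,interpolation=cv2.INTER_CUBIC))
E
python3 m.py
```

```text
scene up 712 med z 64.8 rect [617.1 -46.1] [ 32.4 339.5] 6.72 corners [[581.0, 121.0], [621.0, -217.0], [653.0, -213.0], [613.0, 124.0]] px [239 185  47  74]
scene top 2139 med z 36.8 rect [537.3 -56.1] [191.8 343.4] 6.83 corners [[422.0, 103.0], [462.0, -238.0], [653.0, -215.0], [612.0, 126.0]] px [187 180  87  87]
scene plate 1300 med z 50.5 rect [520.1 -14.3] [113.1 206.1] 9.27 corners [[448.0, 78.0], [481.0, -125.0], [592.0, -107.0], [559.0, 97.0]] px [214 189  53  41]
plane [0.1034 0.0085] tilt deg 5.92 res 2.29
side up 769 med z 68.1 rect [614.5 -43.6] [ 30.9 344. ] 6.7 corners [[579.0, 125.0], [619.0, -216.0], [650.0, -213.0], [610.0, 129.0]] px [213 143  41  65]
side top 2431 med z 40.2 rect [534.8 -52. ] [189.9 345.3] 6.64 corners [[421.0, 108.0], [460.0, -235.0], [649.0, -213.0], [609.0, 130.0]] px [213 151  93  76]
side plate 1628 med z 53.5 rect [520.4 -21.6] [108.7 185. ] 8.78 corners [[453.0, 61.0], [481.0, -121.0], [588.0, -105.0], [560.0, 78.0]] px [239 165  51  45]
plane [0.1025 0.0052] tilt deg 5.86 res 1.78
```

View pics/crop_scene.png

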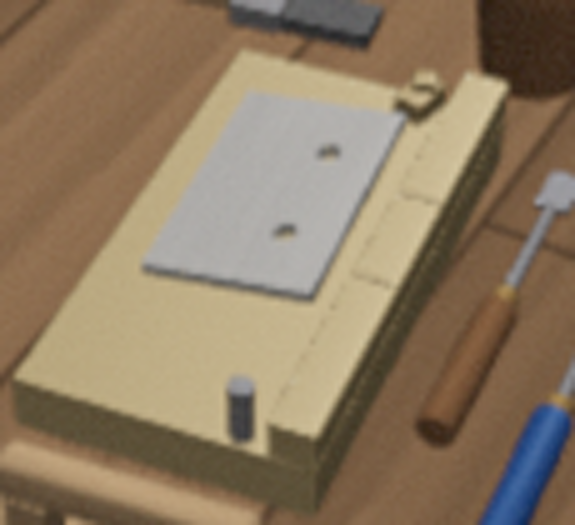

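The crop shows the tilted plate on the slab, with hole centres at crop (328,152) and (285,231). The upstand marks are at (420,195) and (372,275), the chip is at (420,95) and the dowel at (240,405). So the plate has to move toward the upstand and toward −y, i.e. the dowel end.

```bash
cat >> h.py <<'E'
YAW=np.radians(6.7); C0=np.array([535.6,-54.2])
RS=np.array([[np.cos(YAW),-np.sin(YAW)],[np.sin(YAW),np.cos(YAW)]])
def slab(p): return (np.asarray(p)[...,:2]-C0)@RS
def unslab(s): return np.asarray(s)@RS.T+C0
E
python3 - <<'E'
from h import *
d=np.load("c0.npz")
for k in("scene","side"):
    c={n:d[k+"_"+n] for n in("frame","range_z","K","rvec","tvec")}
    P=world(c); 
    if k=="scene": P[...,2]+=3.2
    S=slab(P); z=P[...,2]; f=c["frame"].astype(int); sat=f.max(-1)-f.min(-1)
    ins=(abs(S[...,0])<100)&(abs(S[...,1])<175)&(c["range_z"]>0)
    for n,m in(("chip",ins&(S[...,1]>100)&(S[...,0]<64)&(z>46)&(sat>25)),("dowel",ins&(S[...,1]<-90)&(S[...,0]<64)&(z>50))):
        if m.sum(): print(k,n,m.sum(),"slab min/max",S[m].min(0).round(),S[m].max(0).round(),"z",z[m].max().round())
    pl=ins&(sat<25)&(f.max(-1)>110)&(S[...,1]>-90)&(z>42)&(z<66)
    cnt,lab,st,_=cv2.connectedComponentsWithStats(pl.astype(np.uint8)); m=lab==1+np.argmax(st[1:,4])
    m&=cv2.erode(m.astype(np.uint8),np.ones((2,2)))>0
    r=cv2.minAreaRect(S[m].astype(np.float32)); print(k,"plate in slab",np.round(r[0],1),np.round(r[1],1),round(r[2],2),cv2.boxPoints(r).round().tolist())
    m2=(z>90)&(c["range_z"]>0)&(P[...,0]>50)&(P[...,0]<800)&(abs(P[...,1])<700)
    cnt,lab,st,_=cv2.connectedComponentsWithStats(m2.astype(np.uint8))
    for i in range(1,cnt):
        if st[i,4]>40: q=P[lab==i]; print("  tall",q.min(0).round(),q.max(0).round())
print(bot.tip_reach)
E
```

```text
scene chip 70 slab min/max [-67. 104.] [ 55. 164.] z 66.0
scene dowel 64 slab min/max [  40. -169.] [  55. -150.] z 84.0
scene plate in slab [-7.3 29.2] [107.3 181.2] 2.57 [[-65.0, 117.0], [-57.0, -64.0], [50.0, -59.0], [42.0, 122.0]]
  tall [  50. -301.   90.] [121.  47. 686.]
  tall [645. 494.  90.] [800. 634. 205.]
  tall [547. 177.  90.] [628. 267. 192.]
  tall [ 240. -700.   90.] [ 604. -546.  186.]
  tall [ 672. -648.  116.] [ 757. -585.  135.]
side chip 126 slab min/max [ 26. 113.] [ 64. 175.] z 67.0
side dowel 54 slab min/max [  39. -165.] [  52. -148.] z 82.0
side plate in slab [-13.4  37.2] [105.4 178.3] 1.49 [[-68.0, 125.0], [-64.0, -53.0], [42.0, -51.0], [37.0, 128.0]]
  tall [ 136. -693.  246.] [ 211. -551.  443.]
  tall [  50. -146.   90.] [ 83.  45. 515.]
  tall [ 237. -700.   90.] [ 601. -537.  184.]
  tall [ 668. -673.   90.] [ 764. -577.  133.]
  tall [541. 188.  90.] [628. 273. 193.]
  tall [639. 509.  90.] [750. 667. 203.]
19.0
```

Request:
drive_tool --targets '[0,0,-20,0,0,0.0775,0,0,0,-20,0,0,0.0775,0,35,-35,0,0,0,0,0,35,-35,0,0,0,0,0,35,-35,0,0,0,0,0,35,-35,0,0,0,0,0,35,-35,0,0,0,0,0,35,-35,0,0,0,0,0,35,-35,0,0,0,0,0,35,-35,0,0,0,0,0]'

```text
time_s: 1.1
ee_pos: [420.7, -313.6, 257.1]
eef_rot: [-0.0, 0.998, 0.058, -0.0]
force: [0.6, -0.1, 0.0]
gripper_width: -0.001
finger_force: 0.0
```

Request:
drive_tool --targets '[13,-39.5,0,0,0,0,0,13,-39.5,0,0,0,0,0,13,-39.5,0,0,0,0,0,13,-39.5,0,0,0,0,0,13,-39.5,0,0,0,0,0,13,-39.5,0,0,0,0,0,13,-39.5,0,0,0,0,0,13,-39.5,0,0,0,0,0,13,-39.5,0,0,0,0,0,13,-39.5,0,0,0,0,0]'

```text
time_s: 2.1
ee_pos: [503.0, 93.6, 257.0]
eef_rot: [0.0, 0.998, 0.058, -0.0]
force: [1.0, 0.5, 0.2]
gripper_width: -0.0
finger_force: 0.0
```

```bash
cat >> h.py <<'E'
def wristworld(c):
    R,_=cv2.Rodrigues(np.array(c["rvec"],float)); K=np.array(c["K"]); z=c["range_z"]
    v,u=np.mgrid[:z.shape[0],:z.shape[1]]; a=(u-K[0,2])/K[0,0]; b=(v-K[1,2])/K[1,1]; r=np.hypot(a,b)+1e-9
    t=np.tan(np.minimum(r,1.45)); P=np.stack([a/r*t*z,b/r*t*z,z],-1)
    return (P-np.array(c["tvec"]).ravel())@R
def plate(c,P,tag=""):
    S=slab(P); z=P[...,2]; f=c["frame"].astype(int); sat=f.max(-1)-f.min(-1)
    m=(abs(S[...,0])<75)&(abs(S[...,1])<140)&(c["range_z"]>0)&(sat<25)&(f.max(-1)>110)&(z>35)&(z<68)
    cnt,lab,st,_=cv2.connectedComponentsWithStats(m.astype(np.uint8)); m=lab==1+np.argmax(st[1:,4])
    r=cv2.minAreaRect(S[m].astype(np.float32)); q=np.c_[S[m],np.ones(m.sum())]; s=np.linalg.lstsq(q,z[m],rcond=None)[0]
    print(tag,"plate",m.sum(),np.round(r[0],1),np.round(r[1],1),round(r[2],2),cv2.boxPoints(r).round().tolist(),"slope",s.round(3))
E
python3 - <<'E'
from h import *
c=bot.camera("wrist"); P=wristworld(c); z=P[...,2]; ok=c["range_z"]>0
plate(c,P,"wrist")
sat=c["frame"].astype(int); sat=sat.max(-1)-sat.min(-1)
up=ok&(z>62)&(z<74)&(sat>25)&(P[...,0]>500)&(P[...,0]<680)&(abs(P[...,1])<260)
r=cv2.minAreaRect(P[up][:,:2].astype(np.float32)); print("up",up.sum(),r)
save("wrist0",c["frame"])
c=bot.camera("side"); plate(c,world(c),"side"); s=bot.sense(); print(slab(s["ee_pos"]),s["ee_pos"])
E
```

```text
wrist plate 10609 [-9.8 30.6] [112.1 187.6] 2.2 [[-69.0, 122.0], [-62.0, -65.0], [50.0, -61.0], [43.0, 126.0]] slope [1.0500e-01 2.0000e-03 5.3893e+01]
up 6031 ((597.3538818359375, -2.5944671630859375), (73.12850189208984, 423.294921875), 4.908023834228516)
side plate 1636 [-11.1  32.6] [108.9 185.8] 1.83 [[-68.0, 124.0], [-63.0, -62.0], [46.0, -58.0], [40.0, 127.0]] slope [ 1.0300e-01 -6.0000e-03  5.5114e+01]
[-14.05017933 156.33050447] [503.40657908  99.42362389 256.9907931 ]
```

View pics/wrist0.png

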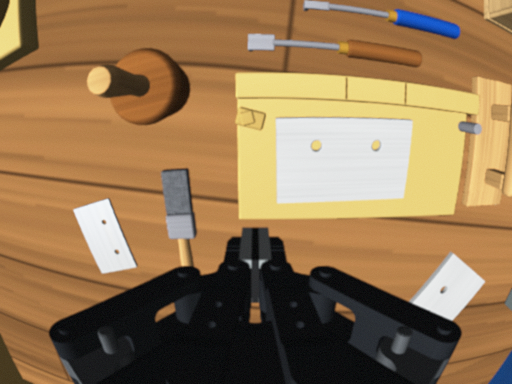

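The wrist picture shows the plate at (275–412, 118–203), with holes at (316,145) and (376,145). The upstand marks are at columns 346 and 406, and the chip at (250,118) is close to the plate's corner. I'll push most of the −y distance first, from mid-edge, to keep clear of the chip.

Request:
drive_tool --targets '[4,0,19,0,0,0,0,0,0,25,0,0,0,0,0,0,25,0,0,0,0,0,0,25,0,0,0,0,0,0,25,0,0,0,0,0,0,25,0,0,0,0,0,0,20,0,0,0,0,0,0,16,0,0,0,0,0,0,10,0,0,0,0,0,0,4,0,0,0,0]'

```text
time_s: 3.2
ee_pos: [506.4, 91.9, 62.3]
eef_rot: [0.0, 0.998, 0.058, -0.001]
force: [0.4, 0.7, 0.8]
gripper_width: -0.0
finger_force: 0.0
```

Request:
drive_tool --targets '[0,3,0,0,0,0,0,0,3,0,0,0,0,0,0,3,0,0,0,0,0,0,3,0,0,0,0,0,0,3,0,0,0,0,0,0,3,0,0,0,0,0,0,3,0,0,0,0,0,0,3,0,0,0,0,0,0,3,0,0,0,0,0,0,3,0,0,0,0,0]'

```text
time_s: 4.2
ee_pos: [510.6, 62.4, 63.2]
eef_rot: [0.0, 0.998, 0.058, -0.0]
force: [-0.6, -0.1, -0.0]
gripper_width: 0.001
finger_force: 0.0
```

```bash
cat > look.py <<'E'
from h import *
for n in("side","scene"):
    c=bot.camera(n); P=world(c)
    if n=="scene": P[...,2]+=3.2
    plate(c,P,n)
s=bot.sense(); print("tcp slab",slab(s["ee_pos"]).round(1),"z",s["ee_pos"][2].round(1),"F slab",(s["force"][:2]@RS).round(1),s["force"][2].round(1),"t",s["time_s"])
E
python3 look.py
```

```text
side plate 1235 [-11.5  33.6] [108.4 185.6] 1.71 [[-68.0, 125.0], [-63.0, -61.0], [45.0, -58.0], [40.0, 128.0]] slope [ 1.0400e-01 -9.0000e-03  5.5339e+01]
scene plate 1306 [-10.3  37.4] [111.5 198.6] 1.91 [[-69.0, 135.0], [-63.0, -64.0], [49.0, -60.0], [42.0, 138.0]] slope [ 1.0700e-01 -1.0000e-03  5.4654e+01]
tcp slab [-11.3 118.4] z 63.2 F slab [1.  0.2] -1.1 t 4.3
```

```bash
python3 - <<'E'
from h import *
a=bot.camera("side")["frame"][110:250,200:340]; b=bot.camera("scene")["frame"][150:290,180:320]
save("gap",cv2.resize(np.hstack([a,b]),(800,400),interpolation=cv2.INTER_CUBIC))
E
```

```text
(no output)
```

View pics/gap.png

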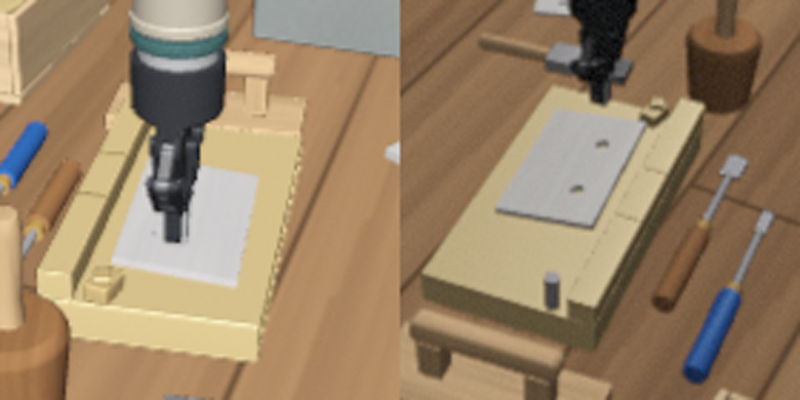

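```bash
python3 - <<'E'
from h import *
for n in("side","scene"):
    c=bot.camera(n); P=world(c); f=c["frame"].astype(int); S=slab(P)
    if n=="scene": P[...,2]+=3.2
    m=(f.max(-1)<80)&(c["range_z"]>0)&(abs(S[...,0]+11)<40)&(abs(S[...,1]-118)<40)&(P[...,2]<110)
    z=P[...,2]
    for lo in range(40,110,6):
        k=m&(z>=lo)&(z<lo+6)
        if k.sum()>2: print(n,lo,k.sum(),np.median(S[k],0).round(1),S[k].min(0).round(),S[k].max(0).round())
s=bot.sense();print(s["ee_pos"],s["gripper_width"],slab(s["ee_pos"]))
E
```

```text
side 82 3 [-16.5 129.8] [-19. 128.] [-14. 130.]
side 88 14 [-13.8 129.6] [-19. 127.] [ -9. 132.]
side 94 7 [-14.1 131. ] [-19. 128.] [ -9. 132.]
side 100 14 [-13.7 129.8] [-19. 125.] [ -9. 132.]
side 106 5 [-16.2 129.5] [-20. 124.] [ -9. 131.]
scene 88 9 [ -7.7 105. ] [-16. 101.] [ -0. 114.]
scene 94 11 [ -4.1 106.1] [-17.  99.] [  1. 118.]
scene 100 10 [ -7.1 107.1] [-22. 100.] [  0. 115.]
scene 106 7 [ -3.6 110. ] [-17.  98.] [ -0. 121.]
[510.55349828  62.89795587  63.2171153 ] 9.891787258752364e-05 [-11.21354556 119.2204467 ]
```

```bash
python3 - <<'E'
from h import *
for n,u,vs in(("side",261,range(176,212,2)),("scene",285+0,range(165,200,2))):
    c=bot.camera(n); P=world(c)
    if n=="scene": u=180+int(200/2.857)
    print(n,c["tvec"])
    for v in vs: print(v,c["frame"][v,u],P[v,u].round(0),slab(P[v,u]).round(0))
E
```

```text
side [512.97743873 124.48839918 975.12613757]
176 [61 62 66] [491. 116. 164.] [-24. 175.]
178 [32 32 36] [491. 118. 160.] [-24. 177.]
180 [29 29 31] [493. 110. 149.] [-23. 168.]
182 [41 41 45] [496. 101. 138.] [-21. 159.]
184 [46 48 52] [500.  89. 125.] [-19. 147.]
186 [58 60 66] [505.  72. 109.] [-16. 129.]
188 [60 61 66] [505.  72. 103.] [-16. 128.]
190 [61 61 67] [505.  72.  97.] [-16. 129.]
192 [60 62 67] [504.  74.  93.] [-17. 131.]
194 [47 50 53] [504.  72.  86.] [-16. 129.]
196 [199 197 198] [516.  35.  54.] [-9. 91.]
198 [209 206 206] [514.  42.  53.] [-11.  98.]
200 [209 207 207] [510.  52.  55.] [-13. 109.]
202 [210 208 208] [508.  58.  53.] [-14. 115.]
204 [219 217 217] [507.  63.  51.] [-15. 120.]
206 [219 212 202] [505.  67.  47.] [-16. 124.]
208 [214 193 140] [506.  65.  40.] [-16. 122.]
210 [214 193 140] [503.  74.  41.] [-17. 131.]
scene [-465.12619541  -90.96868145 1708.67591844]
165 [23 15 19] [525.  32. 179.] [-1. 87.]
167 [17 11 12] [524.  34. 169.] [-1. 89.]
169 [14 17 20] [523.  36. 160.] [-2. 92.]
171 [46 47 49] [519.  45. 145.] [ -5. 100.]
173 [28 30 31] [517.  48. 135.] [ -6. 103.]
175 [27 23 26] [516.  51. 125.] [ -7. 107.]
177 [12 12 13] [525.  34. 131.] [-1. 89.]
179 [13 11  8] [525.  33. 124.] [ 0. 88.]
181 [22 25 29] [517.  49. 102.] [ -6. 105.]
183 [23 23 23] [519.  45.  98.] [ -4. 101.]
185 [35 34 30] [519.  46.  89.] [ -5. 102.]
187 [173 158 127] [1059. -994. 1018.] [ 410. -994.]
189 [199 183 147] [497.  89.  34.] [-22. 147.]
191 [181 180 175] [513.  58.  54.] [ -9. 114.]
193 [180 178 175] [515.  54.  49.] [ -7. 110.]
195 [181 179 175] [520.  45.  49.] [ -3. 100.]
197 [181 179 177] [525.  36.  49.] [ 0. 91.]
199 [140 135 127] [531.  25.  52.] [ 5. 79.]
```

Both camera depths put the fingertips at z≈84 mm, while the reported TCP (63) less tip_reach (19) says 44. The lateral position agrees with the cameras. The lack of any contact force fits as well, so the tips have been passing above the plate. I'll go by what the cameras show: back off, then descend carefully, watching force and depth.

Request:
drive_tool --targets '[0,-10,0,0,0,0,0,0,-10,0,0,0,0,0,0,-10,0,0,0,0,0,0,-2,0,0,0,0,0,0,0,8,0,0,0,0,0,0,8,0,0,0,0,0,0,6,0,0,0,0,0,0,4,0,0,0,0,0,0,2,0,0,0,0,0,0,0,0,0,0,0]'

```text
time_s: 5.6
ee_pos: [506.6, 94.2, 34.8]
eef_rot: [0.0, 0.998, 0.058, -0.0]
force: [0.1, 0.2, 0.1]
gripper_width: 0.001
finger_force: 0.0
```

```bash
cat > tip.py <<'E'
from h import *
s=bot.sense(); t=slab(s["ee_pos"]); print("tcp slab",t.round(1),s["ee_pos"].round(1),s["force"].round(1))
for n in("side","scene"):
    c=bot.camera(n); P=world(c); f=c["frame"].astype(int); S=slab(P); z=P[...,2]+(3.2 if n=="scene" else 0)
    m=(f.max(-1)<85)&(c["range_z"]>0)&(abs(S-t).max(-1)<35)&(z<120)
    cnt,lab,st,_=cv2.connectedComponentsWithStats(m.astype(np.uint8)); m=lab==1+np.argmax(st[1:,4])
    zz=np.sort(z[m]); k=m&(z<zz[0]+25); print(n,"tip z",zz[:6].round(1),"slab min",S[k].min(0).round(1),"max",S[k].max(0).round(1))
E
python3 tip.py
```

```text
tcp slab [-11.4 150.8] [506.6  94.2  34.8] [0.1 0.2 0.1]
side tip z [54.7 56.7 57.2 58.1 58.3 59.4] slab min [-20.2 154.4] max [ -7.9 165.1]
scene tip z [54.1 56.2 60.3 60.5 60.7 61.3] slab min [-18.5 131.3] max [ -0.4 149. ]
```

The reported tip height would now be inside the stone, yet there is no contact. That confirms the offset: real tip z ≈ reported TCP + 20. I'll go down 11 mm more.

Request:
drive_tool --targets '[0,0,3,0,0,0,0,0,0,3,0,0,0,0,0,0,2,0,0,0,0,0,0,1,0,0,0,0,0,0,1,0,0,0,0,0,0,1,0,0,0,0,0,0,0,0,0,0,0,0,0,0,0,0,0,0,0,0,0,0,0,0,0,0,0,0,0,0,0,0]'

```text
time_s: 6.7
ee_pos: [506.7, 94.5, 25.9]
eef_rot: [0.0, 0.998, 0.058, 0.0]
force: [-3.4, -0.4, 17.8]
gripper_width: 0.001
finger_force: 9.3
```

```bash
python3 tip.py
```

```text
tcp slab [-11.3 151. ] [506.7  94.5  25.9] [-3.4 -0.4 17.8]
side tip z [48.5 48.8 49.1 50.  51.  51.4] slab min [-20.  156.7] max [ -8.7 164.6]
scene tip z [46.8 48.7 52.7 52.9 53.1 54.5] slab min [-16.  132.3] max [ -0.9 150.3]
```

Stone contact comes at reported TCP z ≈ 26, which gives the true tip height. I'll raise 6 mm and push −y.

Request:
drive_tool --targets '[0,0,-6,0,0,0,0,0,5,0,0,0,0,0,0,5,0,0,0,0,0,0,4,0,0,0,0,0,0,3,0,0,0,0,0,0,3,0,0,0,0,0,0,3,0,0,0,0,0,0,3,0,0,0,0,0,0,3,0,0,0,0,0,0,0,0,0,0,0,0]'

```text
time_s: 7.8
ee_pos: [510.2, 64.9, 30.2]
eef_rot: [0.0, 0.998, 0.058, -0.0]
force: [0.1, 0.8, -0.7]
gripper_width: 0.002
finger_force: 0.3
```

```bash
python3 look.py
```

```text
side plate 1015 [-13.7  30.1] [108.7 207.6] 0.29 [[-69.0, 134.0], [-68.0, -74.0], [41.0, -73.0], [40.0, 134.0]] slope [ 1.0200e-01 -4.0000e-03  5.5085e+01]
scene plate 1339 [-12.2  24.1] [111.6 205. ] 0.43 [[-69.0, 126.0], [-67.0, -79.0], [44.0, -78.0], [43.0, 127.0]] slope [ 1.0000e-01 -4.0000e-03  5.4604e+01]
tcp slab [-11.3 121.4] z 30.2 F slab [-0.4  0.6] -0.0 t 7.9
```

Request:
drive_tool --targets '[0,2,0,0,0,0,0,0,2,0,0,0,0,0,0,2,0,0,0,0,0,0,0,0,0,0,0,0,0,-10,0,0,0,0,0,0,-10,0,0,0,0,0,0,0,-25,0,0,0,0,0,0,-30,0,0,0,0,0,0,-25,0,0,0,0,0,0,0,0,0,0,0]'

```text
time_s: 8.9
ee_pos: [510.8, 81.0, 113.2]
eef_rot: [-0.0, 0.998, 0.059, 0.003]
force: [1.5, -0.4, -1.0]
gripper_width: 0.0
finger_force: 0.0
```

```bash
python3 look.py
```

```text
side plate 1376 [-14.   13.1] [109.4 184.5] 0.02 [[-69.0, 105.0], [-69.0, -79.0], [41.0, -79.0], [41.0, 105.0]] slope [ 9.900e-02 -7.000e-03  5.497e+01]
scene plate 1351 [-12.7  17.9] [200.4 112.3] 89.87 [[-69.0, -82.0], [43.0, -82.0], [44.0, 118.0], [-69.0, 118.0]] slope [ 9.8000e-02 -2.0000e-03  5.4559e+01]
tcp slab [-11.  136.7] z 110.6 F slab [-0.   0.4] -1.0 t 9.0
```

Request:
drive_tool --targets '[-15,25,0,0,0,0,85,-15,25,0,0,0,0,85,-15,25,0,0,0,0,85,-15,25,0,0,0,0,85,-14,27,0,0,0,0,85,0,0,20,0,0,0,85,0,0,25,0,0,0,85,0,0,20,0,0,0,85,0,0,10,0,0,0,85,0,0,0,0,0,0,85]'

```text
time_s: 10.0
ee_pos: [448.3, -54.7, 33.5]
eef_rot: [-0.0, 0.998, 0.059, -0.002]
force: [0.2, 0.3, 0.6]
gripper_width: 0.995
finger_force: 0.0
```

```bash
python3 - <<'E'
from h import *
s=bot.sense(); t=slab(s["ee_pos"]); print("tcp slab",t.round(1),s["ee_pos"].round(1),s["force"].round(1),s["gripper_width"])
for n in("side","scene"):
    c=bot.camera(n); P=world(c); f=c["frame"].astype(int); S=slab(P); z=P[...,2]+(3.2 if n=="scene" else 0)
    m=(f.max(-1)<85)&(c["range_z"]>0)&(abs(S[...,0]-t[0])<30)&(abs(S[...,1]-t[1])<75)&(z<100)&(z>43)
    cnt,lab,st,_=cv2.connectedComponentsWithStats(m.astype(np.uint8))
    for i in range(1,cnt):
        if st[i,4]>15: k=lab==i; zz=np.sort(z[k]); print(n,"tip z",zz[:4].round(1),"slab min",S[k].min(0).round(1),"max",S[k].max(0).round(1))
E
```

```text
tcp slab [-86.7   9.7] [448.3 -54.7  33.5] [0.2 0.3 0.6] 0.9951195922960363
side tip z [68.3 70.5 72.1 72.2] slab min [-94.7  53.9] max [-84.6  66. ]
scene tip z [65.8 67.1 67.8 68.3] slab min [-97.5  42.8] max [-72.6  53.5]
scene tip z [68.3 70.3 72.  72.2] slab min [-91.8 -52.8] max [-74.6 -35.2]
```

Request:
drive_tool --targets '[0,0,8,0,0,0,85,0,0,6,0,0,0,85,0,0,3,0,0,0,85,0,0,0,0,0,0,85,3,0,0,0,0,0,85,3,0,0,0,0,0,85,3,0,0,0,0,0,85,3,0,0,0,0,0,85,2,0,0,0,0,0,85,0,0,0,0,0,0,85]'

```text
time_s: 11.1
ee_pos: [461.0, -54.0, 18.4]
eef_rot: [0.0, 0.998, 0.058, -0.003]
force: [-6.1, 0.1, 5.7]
gripper_width: 0.995
finger_force: 4.2
```

```bash
python3 look.py
```

```text
side plate 1454 [-15.1  13.2] [116.9 185.2] 0.03 [[-74.0, 106.0], [-74.0, -79.0], [43.0, -79.0], [43.0, 106.0]] slope [ 9.8000e-02 -7.0000e-03  5.4977e+01]
scene plate 1348 [-10.9  17.2] [113.5 200.3] 0.1 [[-68.0, 117.0], [-67.0, -83.0], [46.0, -83.0], [46.0, 117.0]] slope [ 1.0400e-01 -1.0000e-03  5.4428e+01]
tcp slab [-74.    8.8] z 18.4 F slab [-4.8  0.5] 6.1 t 11.2
```

Request:
drive_tool --targets '[0,0,-1.5,0,0,0,85,2,0,0,0,0,0,85,2,0,0,0,0,0,85,2,0,0,0,0,0,85,2,0,0,0,0,0,85,2,0,0,0,0,0,85,2,0,0,0,0,0,85,2,0,0,0,0,0,85,2,0,0,0,0,0,85,0,0,0,0,0,0,85]'

```text
time_s: 12.2
ee_pos: [480.5, -51.6, 19.9]
eef_rot: [-0.0, 0.998, 0.058, 0.0]
force: [-2.9, -0.1, 0.9]
gripper_width: 0.992
finger_force: 1.4
```

```bash
python3 look.py
```

```text
side plate 1467 [-1.  1.] [131.5 207.6] 0.03 [[-67.0, 105.0], [-67.0, -103.0], [65.0, -103.0], [65.0, 105.0]] slope [ 1.1700e-01 -8.0000e-03  5.4539e+01]
scene plate 1331 [ 7.3 17. ] [204.5 112.6] 89.8 [[-49.0, -85.0], [63.0, -85.0], [64.0, 119.0], [-49.0, 119.0]] slope [ 1.300e-01 -2.000e-03  5.384e+01]
tcp slab [-54.4   9. ] z 19.9 F slab [-2.6 -0. ] 0.6 t 12.3
```

Request:
drive_tool --targets '[1,0,0,0,0,0,85,1,0,0,0,0,0,85,1,0,0,0,0,0,85,0,0,0,0,0,0,85,0,0,0,0,0,0,85,0,0,0,0,0,0,85,0,0,0,0,0,0,85,0,0,0,0,0,0,85,0,0,0,0,0,0,85,0,0,0,0,0,0,85]'

```text
time_s: 13.3
ee_pos: [482.7, -51.4, 19.8]
eef_rot: [-0.0, 0.998, 0.058, -0.0]
force: [-3.9, -0.9, 1.8]
gripper_width: 0.996
finger_force: 2.0
```

```bash
python3 look.py
```

```text
side plate 1468 [-0.2 12.5] [183.9 129.6] 89.44 [[-66.0, -79.0], [64.0, -80.0], [65.0, 104.0], [-64.0, 105.0]] slope [ 1.1600e-01 -9.0000e-03  5.4568e+01]
scene plate 1303 [ 7.2 19.2] [113.8 204.4] 0.46 [[-51.0, 121.0], [-49.0, -83.0], [65.0, -83.0], [63.0, 122.0]] slope [ 1.3800e-01 -3.0000e-03  5.3699e+01]
tcp slab [-52.2   9. ] z 19.8 F slab [-4.7 -0. ] 0.9 t 13.4
```

Request:
drive_tool --targets '[1,0,0,0,0,0,85,1,0,0,0,0,0,85,1,0,0,0,0,0,85,0,0,0,0,0,0,85,0,0,0,0,0,0,85,0,0,0,0,0,0,85,0,0,0,0,0,0,85,0,0,0,0,0,0,85,0,0,0,0,0,0,85,0,0,0,0,0,0,85]'

```text
time_s: 14.4
ee_pos: [482.8, -51.4, 19.7]
eef_rot: [0.0, 0.998, 0.058, -0.003]
force: [-8.9, -1.6, 5.4]
gripper_width: 0.994
finger_force: 5.0
```

The plate stopped advancing and the force rose to about 9 N, so it is against the upstand. Now I back off, close the fingers and go to the +y edge.

Request:
drive_tool --targets '[-10,0,0,0,0,0,85,-8,0,0,0,0,0,85,0,0,-30,0,0,0,85,0,0,-30,0,0,0,85,0,0,-30,0,0,0,0,15,-24,0,0,0,0,0,15,-24,0,0,0,0,0,15,-24,0,0,0,0,0,15,-24,0,0,0,0,0,15,-25,0,0,0,0,0]'

```text
time_s: 15.4
ee_pos: [530.0, 77.2, 110.2]
eef_rot: [-0.0, 0.998, 0.058, 0.002]
force: [0.8, 0.2, -1.1]
gripper_width: -0.001
finger_force: 0.0
```

```bash
python3 look.py; python3 - <<'E'
from h import *
c=bot.camera("side"); x=c["frame"][120:230,190:300]; a=bot.camera("wrist")["frame"]
save("mid",np.hstack([cv2.resize(x,(400,400),interpolation=cv2.INTER_CUBIC),cv2.resize(a[:300,100:400],(400,400))]))
E
```

```text
side plate 1354 [ 9.8 13.6] [110.1 183.8] 0.13 [[-45.0, 105.0], [-45.0, -78.0], [65.0, -78.0], [65.0, 106.0]] slope [ 1.3300e-01 -9.0000e-03  5.4098e+01]
scene plate 1298 [10.1 17.9] [201.8 109.6] 89.59 [[-45.0, -83.0], [64.0, -83.0], [66.0, 118.0], [-44.0, 119.0]] slope [ 1.3600e-01 -3.0000e-03  5.3667e+01]
tcp slab [ 11.7 135.4] z 110.5 F slab [-0.4 -0.1] 0.1 t 15.5
```

View pics/mid.png

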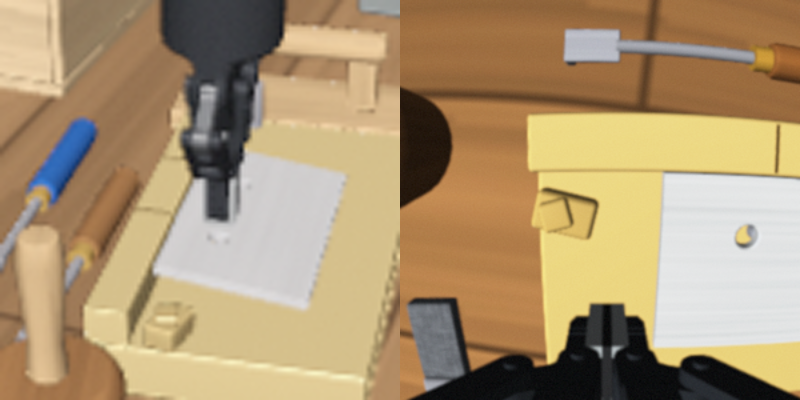

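Side view: the plate lies along the upstand, with its near edge at crop row 270–300. Wrist view: the hole at (746,235) is about 12 mm short of the mark at (778,150). The finger at (607,320) is well clear of the chip at (565,215). I'll descend and push −y.

Request:
drive_tool --targets '[-2,0,25,0,0,0,0,0,0,25,0,0,0,0,0,0,20,0,0,0,0,0,0,8,0,0,0,0,0,0,2.5,0,0,0,0,0,4,0,0,0,0,0,0,4,0,0,0,0,0,0,4,0,0,0,0,0,0,2,0,0,0,0,0,0,0,0,0,0,0,0]'

```text
time_s: 16.6
ee_pos: [528.4, 61.7, 29.8]
eef_rot: [-0.0, 0.998, 0.058, 0.0]
force: [0.6, -0.0, 0.3]
gripper_width: -0.001
finger_force: 0.3
```

```bash
python3 look.py
```

```text
side plate 1002 [ 9.8 26. ] [207.7 110.4] 89.94 [[-45.0, -78.0], [65.0, -78.0], [65.0, 130.0], [-45.0, 130.0]] slope [ 1.3200e-01 -6.0000e-03  5.4082e+01]
scene plate 1305 [ 9.7 19.5] [109.1 204.8] 0.52 [[-46.0, 121.0], [-44.0, -83.0], [65.0, -82.0], [63.0, 122.0]] slope [ 1.3400e-01 -3.0000e-03  5.3793e+01]
tcp slab [  6.2 116. ] z 29.6 F slab [0.8 1. ] 0.2 t 16.7
```

Close to contact. I'll push at 1.5 mm per row and check.

Request:
drive_tool --targets '[0,1.5,0,0,0,0,0,0,1.5,0,0,0,0,0,0,1.5,0,0,0,0,0,0,1.5,0,0,0,0,0,0,1.5,0,0,0,0,0,0,1.5,0,0,0,0,0,0,1,0,0,0,0,0,0,0,0,0,0,0,0,0,0,0,0,0,0,0,0,0,0,0,0,0,0]'

```text
time_s: 17.7
ee_pos: [529.0, 51.8, 29.3]
eef_rot: [-0.0, 0.998, 0.058, -0.0]
force: [-0.4, 0.3, 0.3]
gripper_width: -0.001
finger_force: 0.0
```

```bash
python3 look.py
```

```text
side plate 740 [-21.1  13.5] [ 60.  198.3] 2.55 [[-55.0, 111.0], [-47.0, -87.0], [13.0, -84.0], [4.0, 114.0]] slope [3.0000e-02 1.0000e-03 4.8856e+01]
scene plate 1369 [9.9 6.2] [194.7 114.3] 89.53 [[-48.0, -91.0], [66.0, -92.0], [68.0, 103.0], [-46.0, 104.0]] slope [ 4.0000e-03 -4.0000e-03  4.7849e+01]
tcp slab [  5.9 106.1] z 29.3 F slab [ 0.8 -0.7] 0.1 t 17.8
```

The scene plane fit now shows slope ≈ 0 with the top at about 48 mm, so the plate has dropped. Back off, rise and verify.

Request:
drive_tool --targets '[0,-5,0,0,0,0,0,0,-10,0,0,0,0,0,0,-10,0,0,0,0,0,0,0,-30,0,0,0,0,0,0,-40,0,0,0,0,0,0,-40,0,0,0,0,0,0,-30,0,0,0,0,0,0,0,0,0,0,0,0,0,0,0,0,0,0,0,0,0,0,0,0,0]'

```text
time_s: 18.8
ee_pos: [525.2, 76.9, 168.3]
eef_rot: [0.0, 0.998, 0.059, -0.001]
force: [0.1, 0.4, -0.4]
gripper_width: -0.002
finger_force: 0.0
```

```bash
python3 look.py; python3 - <<'E'
from h import *
c=bot.camera("side"); x=c["frame"][120:230,190:300]; w=bot.camera("wrist"); a=w["frame"]; plate(w,wristworld(w),"wrist")
save("end",np.hstack([cv2.resize(x,(400,400),interpolation=cv2.INTER_CUBIC),cv2.resize(a[50:250,200:400],(400,400))]))
E
```

```text
side plate 1517 [8.5 3.3] [185.3 110.5] 89.14 [[-48.0, -88.0], [62.0, -90.0], [65.0, 95.0], [-45.0, 97.0]] slope [ 2.0000e-03 -7.0000e-03  4.8026e+01]
scene plate 1364 [9.3 6. ] [197.2 113.3] 89.48 [[-48.0, -92.0], [65.0, -93.0], [67.0, 104.0], [-46.0, 105.0]] slope [ 4.0000e-03 -4.0000e-03  4.7654e+01]
tcp slab [  4.9 131.3] z 168.0 F slab [-0.1 -1.2] -0.4 t 18.9
wrist plate 16025 [9.2 4.3] [181.  113.5] 89.34 [[-49.0, -86.0], [65.0, -87.0], [67.0, 94.0], [-47.0, 95.0]] slope [0.0000e+00 1.0000e-03 4.7248e+01]
```

View pics/end.png

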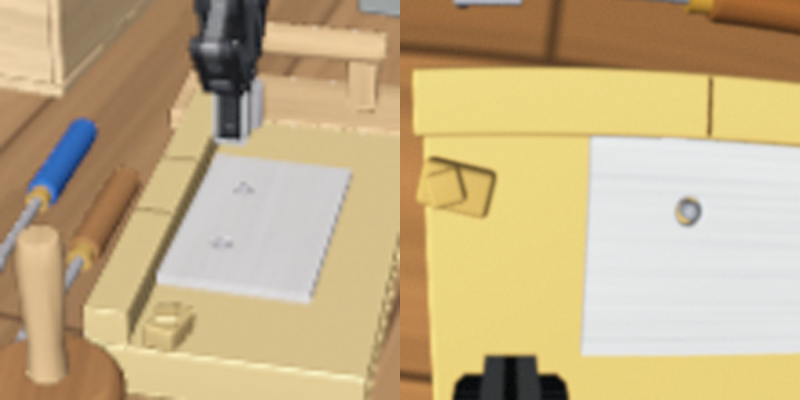

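The plate is flat: the slope is about 0 in all three cameras and the top is at 47–48 mm. The pin shows through its hole at (688,211) in the wrist crop, and both pin tips are visible in the side crop at (243,188) and (222,243). The arm is clear, so I'm handing in.

```bash
python3 -c "from workcell import bot; print(bot.sign_off())"
```

```text
the job is handed in; nothing more can be done
None
```

The job is handed in: the plate lies flat on the stone with both holes over the pins and the arm clear of it. The sign-off returned no verdict. The fingertips sat about 33 mm higher than the reported TCP and `bot.tip_reach` imply, so I set working heights by touch and camera depth.

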